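# Cover plate from the leaning stack to the inspection stand

### The arm

A 6-joint arm with a two-finger parallel gripper is mounted at the origin on the work surface. World frame = base frame: x ahead of the robot, y to its left, z up, the work surface at z = 0. Lengths are in m, angles in rad, forces in N, time in s.
With the tool pointing down it reaches from about 0.275 to 0.85 m from the base axis. Payload 19 kg.
Tool frame: the origin (TCP) lies on the centre line of the jaws, within the pads' length; the fingertips stand 19 mm ahead of it and the grasp point (between the pads) is the TCP; z points along the fingers, y is the direction in which the jaws open and shut (so a half turn about z gives the same grasp; the last joint's range is limited). The gripper opens to 85 mm and grips with 20 to 120 N. Pads are 22 mm wide; open, the fingers measure 114 mm over their backs; the gripper's body (76 mm by 85 mm) begins 54 mm behind the grasp point. The pads swing forward as they close: fully open they stand 13 mm farther back than shut.
Start: joints at [-1.434, 0.15, 1.437, -0, 1.554, -0.134], TCP at [0.154, -0.554, 0.25] pointing down, gripper open.
Joint ranges: [-2.8, 2.8], [-0.68, 2.1], [0.12, 2.68], [-1.39, 4.53], [0.16, 2.79], [-2.81, 2.81]. Speed limits (rad/s): [1.89, 1.89, 2.22, 3.01, 3.01, 3.01].

### API

Orientations are given as a unit quaternion [x, y, z, w].
In Python, from cell import arm gives the robot as it stands.
- The arm moves only by the tool apply_moves, never from a script. Its argument "motion" is a list of rows, each an object with "slide": the shift along the world's x, y, z in m, a list of three; "spin": the turn about the world's z in rad; "fingers": the finger opening in m, from 0 to 0.0854. A call has 1 to 5 rows; each row shifts and turns the commanded pose from where the row before left it; what a row does not reach is not made up. A row lasts 1/10 s, in which the tool goes at most 50 mm and 8.59 degrees, less where a joint would pass 70% of its speed; a pose out of reach is approached as far as the arm can. A call with a gripper value outside its range is refused whole. The fingers move at their own pace and stop on an object; the grip force is fixed at half the most. Time passes only in rows, so rows that do not move let the fingers close. It gives the time, the measured TCP pose, the force and the opening at its end, in the units of the state.
- arm.state(): the state, without advancing time (a new reading comes with each control period).
- arm.grab_frame(name): name is "scene" or "top"; returns a dict with "frame" (400x640x3 uint8, blue, green, red), "mtx" (3x3 intrinsics, pixels), "rvec" (rotation vector, rad) and "tvec" (3), from world to camera coordinates, as OpenCV has them. Camera axes: x right, y down, z forward; pixel columns grow to the right and rows downward; lengths in m; the calibration is good to about 2 mm. A picture is of the moment at which its call begins. There is no depth.
- arm.sign_off(): hands the job in, once; it reports no verdict.
Trained networks look in a picture, given as the dict that the camera call returned (one of the last four; its "shot" number tells which), for a name from the list of things; names that differ only in an ending like _2 or _b are one class to them, and where a whole thing is asked for, a point or a joint stands for the part that bears it (a point fixed in the world has none). Each returns a list of dicts, best first, with "p" (0 to 1); they miss things now and then, are a little off and sometimes report something else, mostly with a low value. They report only what shows in the picture. A call takes as long as a camera call. They do not tell look-alikes from the thing itself.
- arm.boxes_of(picture, target): "bbox" ([centre column, centre row, width, height] in pixels, round what is visible of it).
The state is a dict: "time_s": time; "joint_positions": joint angles; "joint_velocities": joint speeds; "joint_efforts": joint torques, N m; "tcp_pos": TCP position; "orientation": TCP orientation; "ft_force": force on the tool from outside, world axes, zero at the start; "ft_torque": the same for the moment, N m; "finger_gap": opening from 0.0 (shut) to 1.0 (fully open).
Only numpy, scipy, OpenCV 4.12 (cv2) and the standard library are available. Lean on these libraries where they do the work, as an engineer would, in place of code of your own. Each camera call takes 0.05 s, during which the arm holds its last target.

### The job

Draw the copper-coloured cover plate with the lifting tab out of the stack of plates leaning in the dark steel rack, and set it down gently on the white inspection stand: tab up, its foot in the trough behind the blue lip, its whole width on the stand, leaning back against the stand's sloping backrest. Leave the other plates leaning in the rack, none toppled or dragged out, and leave the rest of the bench alone.

Things in the scene. Friction and masses are not known exactly. Their poses are not given: they have to be found in the camera images.
- copper_plate: the wanted plate: copper-coloured, 160 mm wide, 112 high, 8 thick, 0.28 to 0.47 kg, with a flat tab 44 wide, 45 high, 8 thick in the middle of its top edge. Leans face to face with three lower plates in the rack, in any of the four places. Origin: centre of the foot's underside; x through the thickness, away from the backrest; y along the width; z up the plate, at the start 15 degrees off vertical, top towards the rack's -x
- copper_plate_tab (a point): middle of the lifting tab of the copper-coloured plate, 136 mm up the plate from its foot; axes as the plate's. Fingers may take it here, one on each face, closing along the plate's x.
- rack: fixed dark steel rack, no lip, 200 mm wide, holding the stack: base 8 thick, from x = -95 to 60; backrest leaning back 15 degrees, 95 along the slope, 8 thick, top edge 100 above the table. Origin: on the table, below the line where the backrest's face meets the base's top; x level, away from the face (plates stand on this side, tops leaning to -x); y along the width; z up
- stand: fixed white stand with blue lip, 230 mm wide: base 12 thick, x = -95 to 60; backrest leaning back (to -x) 15 degrees, 95 along the slope, 8 thick, top edge 104 above the table. Lip 12 high above the base, x = 20 to 28; the trough for the foot lies between face and lip, 20 wide, floor 12 above the table. Origin: on the table, below the line where face meets trough floor; x level, from face to lip; y along width; z up
- grey_plate: plain grey-painted cover plate, 160 wide, 104 high, 8 thick, no tab, 0.27 to 0.45 kg; one of the four plates that lean in the rack. Origin: centre of the foot's underside; x through the thickness, away from the backrest; y along the width; z up the plate (15 degrees off vertical at the start). It must stay leaning in the rack.
- silver_plate: plain bare aluminium cover plate, 160 wide, 98 high, 8 thick, no tab, 0.27 to 0.45 kg; one of the four plates that lean in the rack. Origin: centre of the foot's underside; x through the thickness, away from the backrest; y along the width; z up the plate (15 degrees off vertical at the start). It must stay leaning in the rack.
- green_plate: plain green-painted cover plate, 160 wide, 100 high, 8 thick, no tab, 0.27 to 0.45 kg; one of the four plates that lean in the rack. Origin: centre of the foot's underside; x through the thickness, away from the backrest; y along the width; z up the plate (15 degrees off vertical at the start). It must stay leaning in the rack.
- barrel: bystander: finned aluminium engine cylinder, 110 across, 110 high, standing; origin at the centre of its underside, z up
- oil_can: bystander: brass oil can, 72 across, 140 high with its spout along x; origin at the centre of its underside, z up
- manifold: bystander: flanged aluminium inlet stub, 80 x 55, 90 high; origin at the centre of its underside, z up
- screwdriver: bystander: red-handled screwdriver, 190 long, lying along its x
- wrench: bystander: steel wrench, 180 long, lying along its x
Not all that is in view belongs to the job. What is shaped like the grey_plate but yellow is not meant.

How it is judged:
At the end, for the whole second after the job is handed in: Copper plate released, at rest on the stand, tab up: foot on the trough floor, within 38 mm of the middle across the width, parallel within 0.1 rad, leaning back 0.17 to 0.44 rad. Other plates at rest, under 0.6 rad from vertical, feet moved under 40 mm (x of copper_plate in the frame of stand between -0.004 and 0.02 m and y of copper_plate in the frame of stand between -0.038 and 0.038 m and z of copper_plate in the frame of stand between 0.008 and 0.018 m and x of copper_plate_tab in the frame of stand below -0.012 m and angle between copper_plate's own z axis and vertical between 0.17 and 0.44 rad and angle between the y axis of copper_plate and the y axis of stand, either way round below 0.1 rad and linear speed of each of copper_plate, grey_plate, silver_plate, green_plate below 0.02 m/s and contact force between copper_plate and the fingers below 0.1 N and angle between each of grey_plate, silver_plate, green_plate's own z axis and vertical below 0.6 rad and distance of each of grey_plate, silver_plate, green_plate from where it was at the start of the episode below 0.04 m); the robot touches nothing.
It fails at once if another plate of the stack is toppled (more than 40 degrees from upright) or pulled off the rack (angle between any of grey_plate, silver_plate, green_plate's own z axis and vertical above 0.7 rad or distance of any of grey_plate, silver_plate, green_plate from where it was at the start of the episode above 0.06 m).
It fails at once if the copper plate is dropped: it falls free, out of the fingers, faster than 0.5 m/s (about 13 mm of fall) (linear speed of copper_plate above 0.5 m/s and contact force between copper_plate and the fingers below 0.1 N).
It fails at once if a bystander on the bench is shifted by more than 40 mm (distance of any of barrel, oil_can, manifold, screwdriver, wrench from where it was at the start of the episode above 0.04 m).
It also fails if it takes over 48 s, if anything falls off the work surface, if the arm or the gripper's body presses on something with over 40 N, if the wrist force passes 120 N, or if a joint passes its speed limit or range.

## Working session

There is one attempt and no reset: what is moved stays moved. The work goes in short steps, Python scripts to look and compute and a tool call to move; the robot and the scene stay as the last step left them, time stands still between calls to the robot, and variables do not carry over. Pictures are saved under pics/ and viewed, and the job is handed in when it is done.

Besides the shell and the picture viewer there is one more tool, called after ">>>" as name([rows], argument=value, ...), one row to a line, values as JSON. apply_moves: Moves the arm, as the interface text tells. Its arguments: {"type":"object","properties":{"motion":{"type":"array"}},"required":["motion"]}

```bash
mkdir -p pics; ls; cat > h.py <<'E'
import numpy as np, cv2, json
from cell import arm
def grab(n,f):
    d=arm.grab_frame(n); cv2.imwrite('pics/'+f,d['frame']); return d
def cam(d):
    R=cv2.Rodrigues(np.array(d['rvec'],float))[0]; t=np.array(d['tvec'],float).ravel(); return np.array(d['mtx'],float),R,t
def ray(d,uv):
    K,R,t=cam(d); r=R.T@np.linalg.inv(K)@np.array([uv[0],uv[1],1.0]); return -R.T@t, r/np.linalg.norm(r)
def onz(d,uv,z):
    c,r=ray(d,uv); return c+r*(z-c[2])/r[2]
def proj(d,P):
    return cv2.projectPoints(np.array(P,float).reshape(-1,1,3),np.array(d['rvec'],float),np.array(d['tvec'],float),np.array(d['mtx'],float),None)[0].reshape(-1,2)
def tri(d1,u1,d2,u2):
    c1,r1=ray(d1,u1);c2,r2=ray(d2,u2)
    A=np.stack([r1,-r2],1); s=np.linalg.lstsq(A,c2-c1,rcond=None)[0]
    p=c1+r1*s[0];q=c2+r2*s[1]; return (p+q)/2,np.linalg.norm(p-q)
E
python3 - <<'E'
from h import *
import pickle
a=grab('scene','s0.png');b=grab('top','t0.png')
pickle.dump((a,b),open('f0.pkl','wb'))
for d in (a,b):
    print(ray(d,(320,200)))
    for n in ['copper_plate','copper_plate_tab','rack','stand','grey_plate','silver_plate','green_plate','barrel','oil_can','manifold','screwdriver','wrench']:
        r=arm.boxes_of(d,n); print(n,[(np.round(x['bbox']).tolist(),round(x['p'],2)) for x in r[:3]])
print(arm.state())
E
```

```text
pics
(array([ 1.4424461 , -0.13547566,  0.8665693 ]), array([-0.73855349,  0.11150783, -0.66490958]))
copper_plate [([264.0, 187.0, 56.0, 19.0], 0.57)]
copper_plate_tab [([266.0, 188.0, 48.0, 22.0], 0.55), ([262.0, 212.0, 51.0, 31.0], 0.41)]
rack [([266.0, 212.0, 68.0, 45.0], 0.55)]
stand [([379.0, 200.0, 69.0, 41.0], 0.94)]
grey_plate [([189.0, 187.0, 53.0, 22.0], 0.71)]
silver_plate []
green_plate [([261.0, 213.0, 52.0, 28.0], 0.97)]
barrel [([331.0, 262.0, 41.0, 51.0], 0.78)]
oil_can [([467.0, 181.0, 42.0, 40.0], 0.55)]
manifold [([173.0, 217.0, 30.0, 38.0], 0.9), ([263.0, 212.0, 48.0, 31.0], 0.7)]
screwdriver [([233.0, 267.0, 26.0, 50.0], 0.74), ([421.0, 251.0, 9.0, 31.0], 0.61)]
wrench [([232.0, 269.0, 29.0, 49.0], 0.66)]
(array([ 0.38143406, -0.00476683,  1.25838253]), array([ 0.17872047, -0.01011284, -0.98384792]))
copper_plate [([380.0, 214.0, 57.0, 16.0], 0.66)]
copper_plate_tab [([379.0, 214.0, 56.0, 13.0], 0.62), ([372.0, 222.0, 73.0, 64.0], 0.37), ([226.0, 160.0, 18.0, 54.0], 0.27)]
rack [([372.0, 224.0, 76.0, 62.0], 0.71), ([225.0, 160.0, 24.0, 62.0], 0.55)]
stand [([244
[... 449 characters left out ...]
s': 1.3, 'joint_positions': array([-1.43396268e+00,  1.50466177e-01,  1.43740486e+00,  2.81302196e-05,
        1.55377242e+00, -1.34020914e-01]), 'joint_velocities': array([-0.00073563, -0.00091284,  0.00034092,  0.00161974,  0.00015135,
       -0.00224967]), 'joint_efforts': array([ 1.77650061e-03, -7.12802052e+01, -5.71049130e+01, -9.46351520e-05,
        1.43228630e-03,  1.90678611e-05]), 'tcp_pos': array([ 0.15381847, -0.55401957,  0.25028342]), 'orientation': array([ 9.90843765e-01,  1.35013455e-01,  1.40273298e-05, -2.54198693e-05]), 'ft_force': array([-0.02278515,  0.59777082, -0.3239726 ]), 'ft_torque': array([ 0.06345428, -0.01744152,  0.01793131]), 'finger_gap': 0.9972280350041047}
```

```bash
python3 - <<'E'
from h import *
import pickle
a,b=pickle.load(open('f0.pkl','rb'))
c=lambda d,y0,y1,x0,x1,k:cv2.resize(d['frame'][y0:y1,x0:x1],None,fx=k,fy=k,interpolation=cv2.INTER_CUBIC)
cv2.imwrite('pics/t0c.png',c(b,170,270,180,430,3.2)); cv2.imwrite('pics/s0c.png',c(a,160,260,220,430,3.8))
cv2.imwrite('pics/t0r.png',c(b,184,264,324,424,8)[:600]);cv2.imwrite('pics/s0r.png',c(a,170,245,220,320,8)[:600])
E
```

```text
(no output)
```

View pics/s0.png

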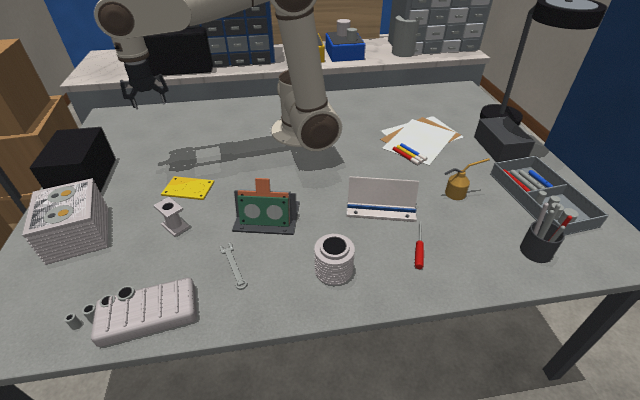

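View pics/t0.png

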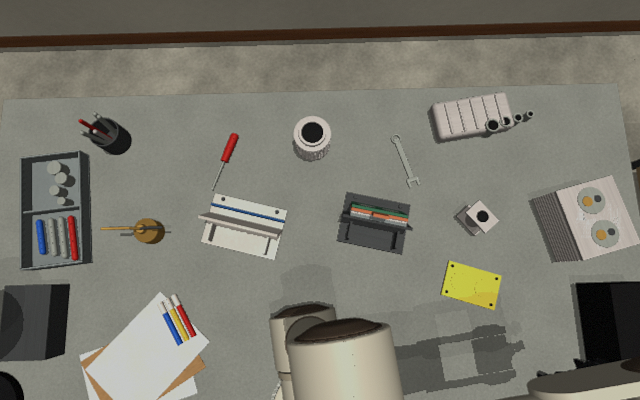

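View pics/t0r.png

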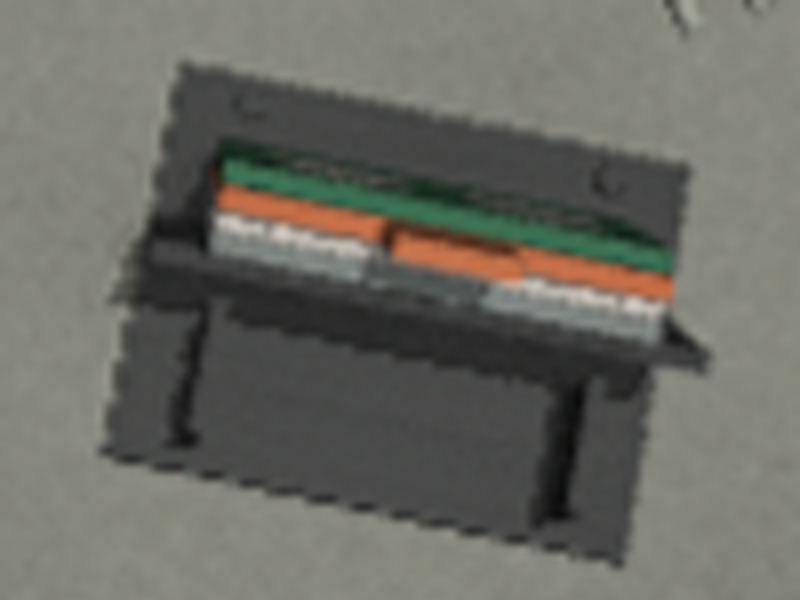

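View pics/s0r.png

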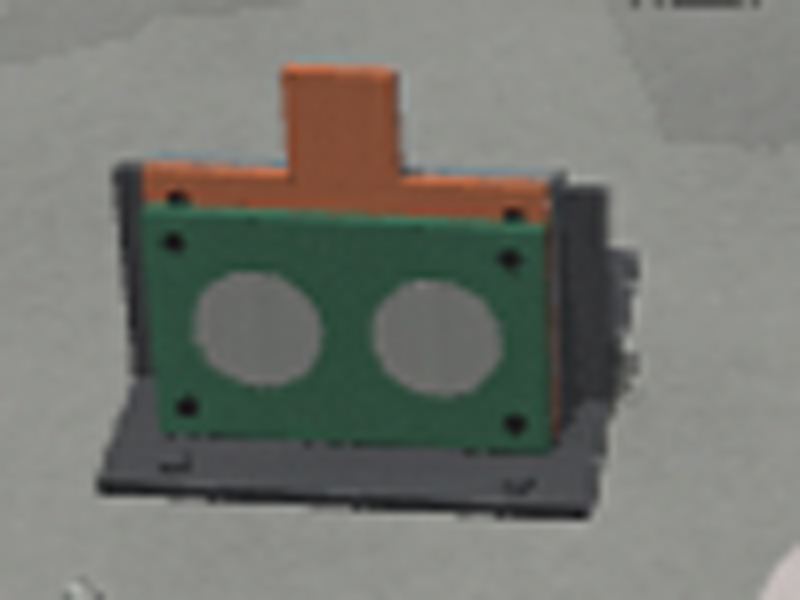

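View pics/t0c.png

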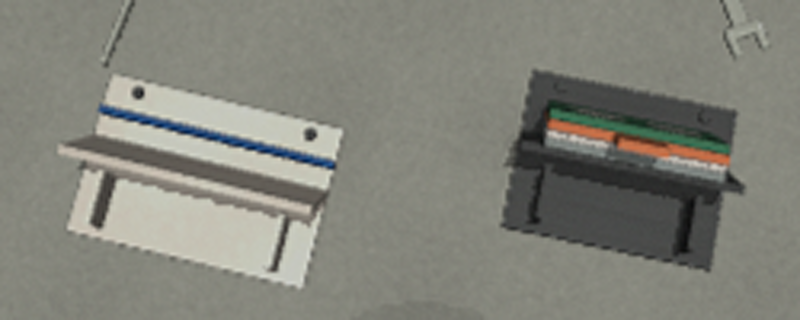

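View pics/s0c.png

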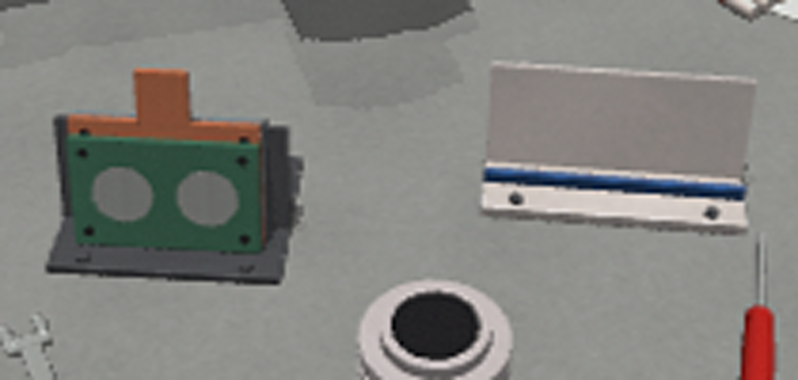

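```bash
cat > fit.py <<'E'
from h import *
import pickle
from scipy.optimize import least_squares
a,b=pickle.load(open('f0.pkl','rb'))
def P(X,Y,k,ox,oy): return ((X+.5)/k-.5+ox,(Y+.5)/k-.5+oy)
s15,c15=np.sin(np.radians(15)),np.cos(np.radians(15))
def tr(p,pts):
    x,y,w=p; R=np.array([[np.cos(w),-np.sin(w),0],[np.sin(w),np.cos(w),0],[0,0,1]]); return np.array(pts)@R.T+[x,y,0]
def fit(obs,p0):
    def f(p):
        e=[]
        for d,uv,pt in obs: e.append(proj(d,tr(p,[pt]))[0]-np.array(uv))
        return np.array(e).ravel()
    r=least_squares(f,p0,loss='soft_l1'); return r.x,f(r.x).reshape(-1,2)
T=lambda X,Y:P(X,Y,8,324,184); S=lambda X,Y:P(X,Y,8,220,170)
pl=lambda k,u,y,v:(k*.008/c15+u*c15-v*s15,y,.008+u*s15+v*c15) # u thickness from rear face, v up
rack=[(b,T(183,63),(.06,.1,.008)),(b,T(690,163),(.06,-.1,.008)),(b,T(620,567),(-.095,-.1,.008)),(b,T(103,455),(-.095,.1,.008)),
 (a,S(98,483),(.06,-.1,.008)),(a,S(590,510),(.06,.1,.008)),
]
p,e=fit(rack,[.5,-.15,0]); print('rack',p,np.round(e,1).tolist())
cop=[(b,T(218,187),(1,.008,.08,.112)),(b,T(672,280),(1,.008,-.08,.112)),
 (a,S(285,66),(1,.008,-.022,.157)),(a,S(398,70),(1,.008,.022,.157)),(a,S(145,165),(1,0,-.08,.112)),(b,T(392,228),(1,.008,.022,.157)),(b,T(520,255),(1,.008,-.022,.157))]
cop=[(d,uv,(q[1],q[2],q[3])) for d,uv,q in cop]
# fit copper with free y along the rack & offset x, yaw
def f(q):
    e=[]
    for d,uv,(u,y,v) in cop:
        e.append(proj(d,tr(q,[pl(0,u,y,v)]))[0]-np.array(uv))
    return np.array(e).ravel()
r=least_squares(f,p,loss='soft_l1'); print('copper-as-rack',r.x,np.round(f(r.x),1).reshape(-1,2).tolist())
w=p[2]; d=r.x[:2]-p[:2]; print('offset in rack',d@[np.cos(w),np.sin(w)],d@[-np.sin(w),np.cos(w)],'expect x 0.0166 (k=2)')
print('tab mid', tr(r.x,[pl(0,.004,0,.136)]))
T2=lambda X,Y:P(X,Y,3.2,180,170); S2=lambda X,Y:P(X,Y,3.8,220,160)
tz=.104; 
st=[(b,T2(114,73),(.06,.115,.012)),(b,T2(343,128),(.06,-.115,.012)),(b,T2(303,288),(-.095,-.115,.012)),(b,T2(67,230),(-.095,.115,.012)),
 (a,S2(481,214),(.06,-.115,.012)),(a,S2(747,232),(.06,.115,.012)),(a,S2(492,63),(-.095*s15,-.115,.012+.095*c15)),(a,S2(755,78),(-.095*s15,.115,.012+.095*c15))]
q,e=fit(st,[.5,.1,0]); print('stand',q,np.round(e,1).tolist())
print('goal tab', tr(q,[(.004*c15-.136*s15,0,.012+.004*s15+.136*c15)]))
E
python3 fit.py
```

```text
rack [ 0.55201143 -0.18237797 -0.23571134] [[-0.3, -0.2], [0.3, 0.5], [0.4, -0.2], [-0.2, 0.0], [0.0, 0.1], [0.2, 0.2]]
copper-as-rack [ 0.56892406 -0.18532415 -0.23178479] [[0.2, -0.1], [-0.0, -0.2], [0.1, 1.2], [0.1, 1.4], [1.0, 0.1], [0.2, 0.7], [0.3, 0.6]]
offset in rack 0.017133002479050304 0.001084967871307305 expect x 0.0166 (k=2)
tab mid [[ 0.53842635 -0.17812588  0.14040119]]
stand [ 0.55243508  0.2095938  -0.26443405] [[-0.4, -0.0], [0.5, 0.1], [0.2, -0.0], [-0.1, 0.0], [0.0, -1.2], [0.1, -0.8], [-0.3, 1.3], [0.4, 1.8]]
goal tab [[0.5221886  0.21778379 0.14440119]]
```

>>> apply_moves([
  {"slide": [0.024, 0.0235, 0], "spin": -0.0315, "fingers": 0.085},
  {"slide": [0.024, 0.0235, 0], "spin": -0.0315, "fingers": 0.085},
  {"slide": [0.024, 0.0235, 0], "spin": -0.0315, "fingers": 0.085},
  {"slide": [0.024, 0.0235, 0], "spin": -0.0315, "fingers": 0.085},
  {"slide": [0.024, 0.0235, 0], "spin": -0.0315, "fingers": 0.085},
])

```text
time_s: 1.8
tcp_pos: [0.2746, -0.4355, 0.2504]
orientation: [0.998, 0.056, 0.0, 0.0]
ft_force: [0.6, 0.2, 0.9]
finger_gap: 0.995
```

>>> apply_moves([
  {"slide": [0.024, 0.0235, 0], "spin": -0.0315, "fingers": 0.085},
  {"slide": [0.024, 0.0235, 0], "spin": -0.0315, "fingers": 0.085},
  {"slide": [0.024, 0.0235, 0], "spin": -0.0315, "fingers": 0.085},
  {"slide": [0.024, 0.0235, 0], "spin": -0.0315, "fingers": 0.085},
  {"slide": [0.024, 0.0235, 0], "spin": -0.0315, "fingers": 0.085},
])

```text
time_s: 2.3
tcp_pos: [0.3946, -0.3179, 0.2504]
orientation: [1.0, -0.023, 0.0, 0.0]
ft_force: [-0.0, -0.5, -0.1]
finger_gap: 0.998
```

>>> apply_moves([
  {"slide": [0.024, 0.0235, 0], "spin": -0.0315, "fingers": 0.085},
  {"slide": [0.024, 0.0235, 0], "spin": -0.0315, "fingers": 0.085},
  {"slide": [0.024, 0.0235, 0], "spin": -0.0315, "fingers": 0.085},
  {"slide": [0.024, 0.0235, 0], "spin": -0.0315, "fingers": 0.085},
  {"slide": [0.024, 0.0235, 0], "spin": -0.0315, "fingers": 0.085},
])

```text
time_s: 2.8
tcp_pos: [0.5147, -0.2004, 0.2504]
orientation: [0.995, -0.101, 0.0, 0.0]
ft_force: [0.7, -0.7, 0.5]
finger_gap: 0.995
```

>>> apply_moves([
  {"slide": [0.0223, 0.0224, 0], "spin": -0.032, "fingers": 0.085},
  {"slide": [0, 0, -0.03], "spin": 0, "fingers": 0.085},
  {"slide": [0, 0, -0.03], "spin": 0, "fingers": 0.085},
  {"slide": [0, 0, 0], "spin": 0, "fingers": 0.07},
])

```text
time_s: 3.2
tcp_pos: [0.5349, -0.1782, 0.1867]
orientation: [0.993, -0.116, -0.003, -0.001]
ft_force: [-0.2, 0.4, 0.3]
finger_gap: 0.852
```

```bash
python3 - <<'E'
from h import *
a=grab('scene','s1.png');b=grab('top','t1.png')
c=lambda d,y0,y1,x0,x1,k:cv2.resize(d['frame'][y0:y1,x0:x1],None,fx=k,fy=k,interpolation=cv2.INTER_CUBIC)
cv2.imwrite('pics/s1c.png',c(a,150,240,210,320,6));cv2.imwrite('pics/t1c.png',c(b,170,270,320,430,6))
s=arm.state();print(s['tcp_pos'],s['orientation'],s['joint_positions'],s['time_s'])
E
```

```text
[ 0.53609873 -0.17921324  0.19098176] [ 9.93173054e-01 -1.16650186e-01 -1.02954009e-04 -9.18763376e-05] [-4.58957158e-01  1.57381188e-01  1.54992018e+00  1.05017854e-04
  1.43454690e+00  1.34565763e+00] 3.3
```

View pics/s1c.png

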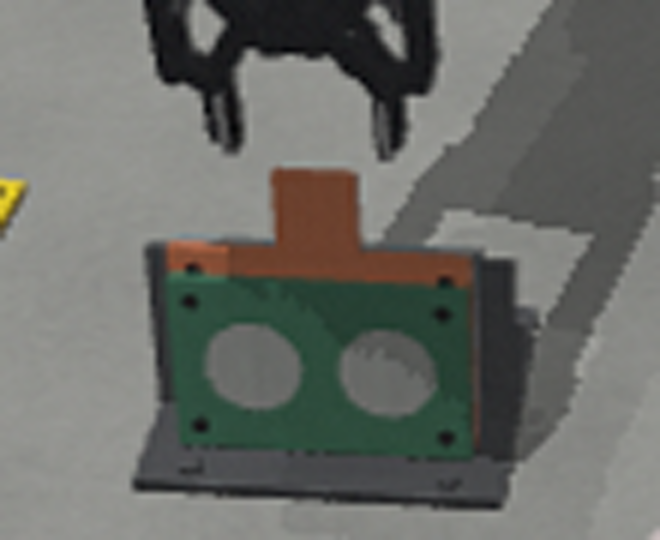

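View pics/t1c.png

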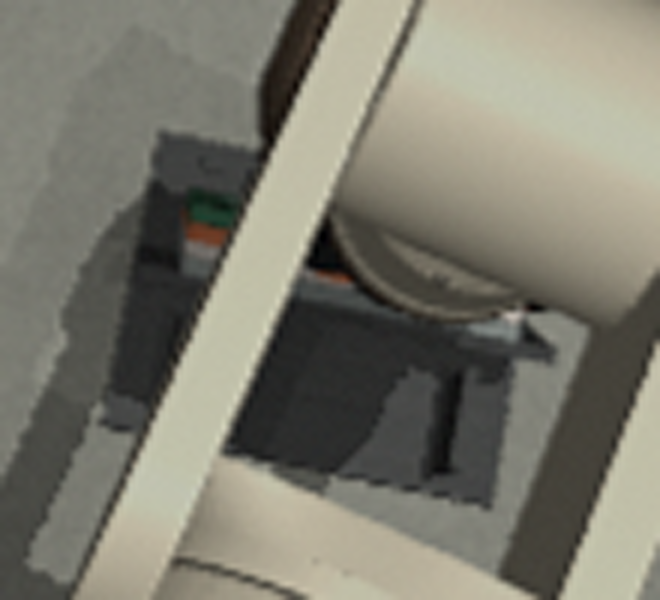

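>>> apply_moves([
  {"slide": [0.001, 0.001, -0.015], "spin": 0, "fingers": 0.07},
  {"slide": [0, 0, -0.015], "spin": 0, "fingers": 0.07},
  {"slide": [0, 0, -0.016], "spin": 0, "fingers": 0.07},
  {"slide": [0, 0, 0], "spin": 0, "fingers": 0.06},
  {"slide": [0, 0, 0], "spin": 0, "fingers": 0.052},
])

```text
time_s: 3.8
tcp_pos: [0.5371, -0.1782, 0.1443]
orientation: [0.993, -0.117, -0.0, -0.0]
ft_force: [0.6, -0.0, 1.0]
finger_gap: 0.61
```

>>> apply_moves([
  {"slide": [0, 0, 0], "spin": 0, "fingers": 0.046},
  {"slide": [0, 0, 0], "spin": 0, "fingers": 0.04},
  {"slide": [0, 0, 0], "spin": 0, "fingers": 0.03},
  {"slide": [0, 0, 0], "spin": 0, "fingers": 0.03},
])

```text
time_s: 4.2
tcp_pos: [0.5374, -0.1784, 0.1452]
orientation: [0.993, -0.117, 0.001, 0.0]
ft_force: [-1.5, -0.9, 6.2]
finger_gap: 0.503
```

```bash
python3 - <<'E'
from h import *
a=grab('scene','s2.png')
c=lambda d,y0,y1,x0,x1,k:cv2.resize(d['frame'][y0:y1,x0:x1],None,fx=k,fy=k,interpolation=cv2.INTER_CUBIC)
cv2.imwrite('pics/s2c.png',c(a,150,240,210,320,6))
s=arm.state();print(s['tcp_pos'],s['ft_force'],s['ft_torque'],s['finger_gap']*85.4)
E
```

```text
[ 0.53741863 -0.17835142  0.14522767] [-2.08018604 -0.01911742  6.56151446] [0.06018101 0.16530233 0.02894846] 42.975267704536236
```

View pics/s2c.png

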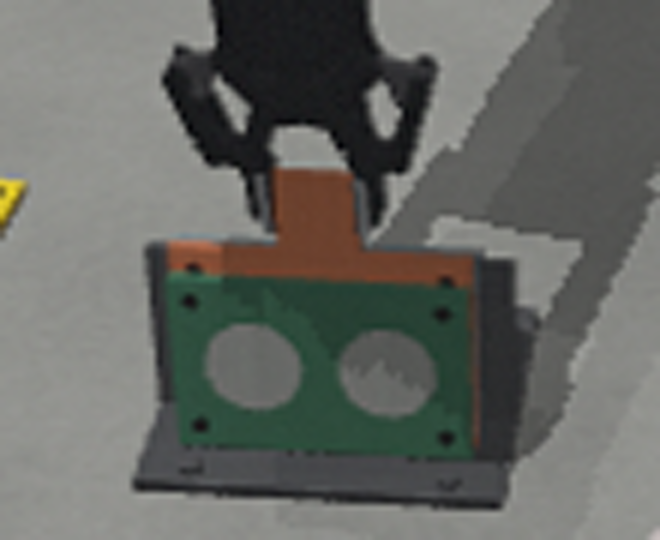

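>>> apply_moves([
  {"slide": [-0.001, 0.0003, 0.004], "spin": 0, "fingers": 0.03},
  {"slide": [-0.0016, 0.0003, 0.006], "spin": 0, "fingers": 0.03},
  {"slide": [-0.0026, 0.0006, 0.01], "spin": 0, "fingers": 0.03},
  {"slide": [-0.0026, 0.0006, 0.01], "spin": 0, "fingers": 0.03},
  {"slide": [0, 0, 0], "spin": 0, "fingers": 0.03},
])

```text
time_s: 4.75
tcp_pos: [0.5294, -0.1764, 0.1756]
orientation: [0.993, -0.117, 0.001, 0.0]
ft_force: [0.6, 0.2, -2.4]
finger_gap: 0.499
```

```bash
python3 - <<'E'
from h import *
a=grab('scene','s3.png')
c=lambda d,y0,y1,x0,x1,k:cv2.resize(d['frame'][y0:y1,x0:x1],None,fx=k,fy=k,interpolation=cv2.INTER_CUBIC)
cv2.imwrite('pics/s3c.png',c(a,140,240,210,320,6))
s=arm.state();print(s['tcp_pos'],s['ft_force'],s['ft_torque'],s['finger_gap']*85.4)
E
```

```text
[ 0.52937791 -0.17637744  0.17478027] [ 1.85470401 -0.72301602 -1.79477613] [-0.17805616 -0.53861877  0.01797239] 42.843195107361915
```

View pics/s3c.png

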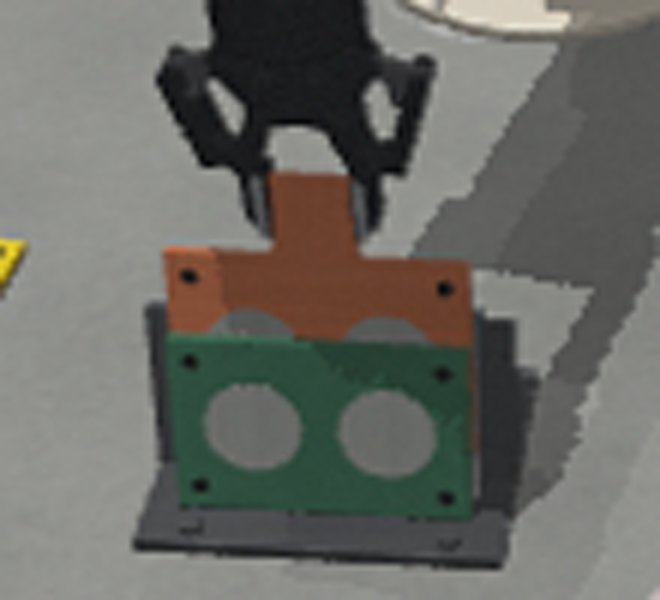

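>>> apply_moves([
  {"slide": [-0.0026, 0.0006, 0.01], "spin": 0, "fingers": 0.03},
  {"slide": [-0.0026, 0.0006, 0.01], "spin": 0, "fingers": 0.03},
  {"slide": [-0.0026, 0.0006, 0.01], "spin": 0, "fingers": 0.03},
  {"slide": [-0.0026, 0.0006, 0.01], "spin": 0, "fingers": 0.03},
])

```text
time_s: 5.2
tcp_pos: [0.5187, -0.1739, 0.2146]
orientation: [0.993, -0.117, -0.0, -0.0]
ft_force: [2.6, -1.3, -4.6]
finger_gap: 0.501
```

```bash
python3 - <<'E'
from h import *
a=grab('scene','s4.png')
c=lambda d,y0,y1,x0,x1,k:cv2.resize(d['frame'][y0:y1,x0:x1],None,fx=k,fy=k,interpolation=cv2.INTER_CUBIC)
cv2.imwrite('pics/s4c.png',c(a,130,240,210,320,5))
s=arm.state();print(s['tcp_pos'],s['ft_force'],s['ft_torque'],s['finger_gap']*85.4)
E
```

```text
[ 0.51871861 -0.17392704  0.21640804] [-0.04058669  0.29867601 -0.8378008 ] [0.06487369 0.08744626 0.02576046] 42.75345445219449
```

View pics/s4c.png

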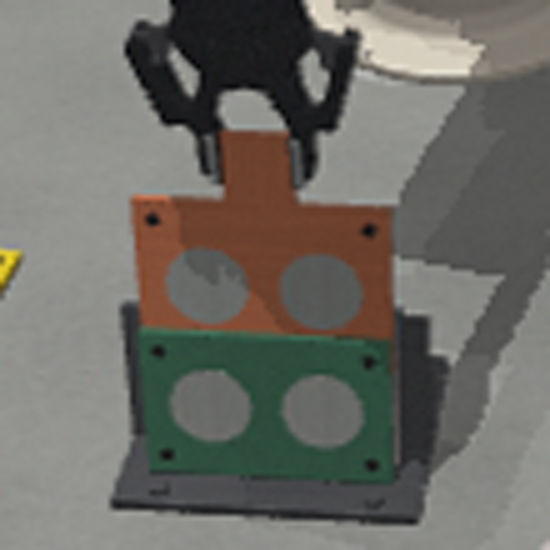

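>>> apply_moves([
  {"slide": [-0.0026, 0.0006, 0.01], "spin": 0, "fingers": 0.03},
  {"slide": [-0.0026, 0.0006, 0.01], "spin": 0, "fingers": 0.03},
  {"slide": [-0.0026, 0.0006, 0.01], "spin": 0, "fingers": 0.03},
  {"slide": [-0.0026, 0.0006, 0.01], "spin": 0, "fingers": 0.03},
  {"slide": [-0.0026, 0.0006, 0.01], "spin": 0, "fingers": 0.03},
])

```text
time_s: 5.75
tcp_pos: [0.5055, -0.1708, 0.2652]
orientation: [0.993, -0.117, -0.0, -0.0]
ft_force: [0.0, 0.0, -3.5]
finger_gap: 0.502
```

>>> apply_moves([
  {"slide": [-0.0026, 0.0006, 0.01], "spin": 0, "fingers": 0.03},
  {"slide": [0, 0, 0.012], "spin": 0, "fingers": 0.03},
  {"slide": [0, 0, 0.015], "spin": 0, "fingers": 0.03},
  {"slide": [0, 0, 0], "spin": 0, "fingers": 0.03},
])

```text
time_s: 6.15
tcp_pos: [0.5038, -0.1706, 0.3038]
orientation: [0.993, -0.117, 0.002, 0.001]
ft_force: [-0.7, -0.3, -2.8]
finger_gap: 0.503
```

```bash
python3 - <<'E'
from h import *
import pickle
a=grab('scene','s5.png');b=grab('top','t5.png');pickle.dump((a,b),open('f5.pkl','wb'))
c=lambda d,y0,y1,x0,x1,k:cv2.resize(d['frame'][y0:y1,x0:x1],None,fx=k,fy=k,interpolation=cv2.INTER_CUBIC)
cv2.imwrite('pics/s5c.png',c(a,110,240,210,340,4.5))
s=arm.state();print(s['tcp_pos'],s['ft_force'],s['ft_torque'],s['finger_gap']*85.4)
E
```

```text
[ 0.50345158 -0.17037235  0.30134942] [-1.00524991  0.28781034 -4.42343107] [0.08698408 0.07835928 0.02852355] 42.80050965841795
```

View pics/s5c.png

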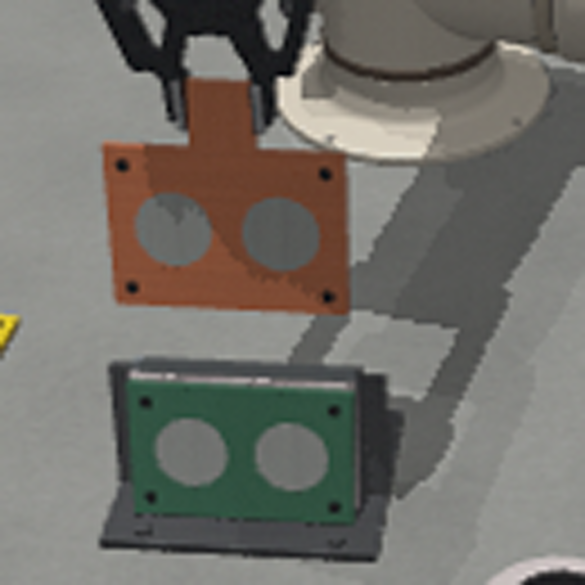

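View pics/t5.png

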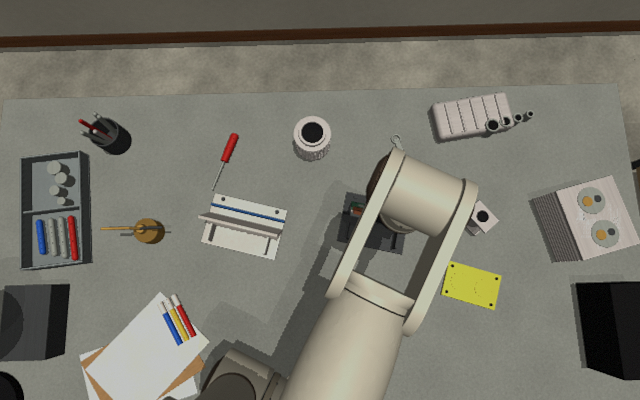

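```bash
cat > pose.py <<'E'
from h import *
from scipy.optimize import least_squares
from scipy.spatial.transform import Rotation as Ro
PTS=[(.008,-.022,.157),(.008,.022,.157),(.008,-.08,.112),(.008,.08,.112),(.008,-.08,0),(.008,.08,0)]
def fitplate(d,uv,tcp,yaw0=-.234):
    # params: foot rear-edge pos(3), tilt, yaw, roll; weak prior: yaw
    # plate tab centre at (0.004,0,v) lies on the TCP in plate-x direction and y
    def M(p): return Ro.from_euler('ZYX',[p[4],-p[3],p[5]])
    def f(p):
        W=M(p).apply(np.array(PTS))+p[:3]
        return np.r_[(proj(d,W)-uv).ravel(),(p[4]-yaw0)/.01,p[5]/.05, (M(p).inv().apply(np.array(tcp)-p[:3])[:1]-[.004])/.002]
    p0=np.r_[np.array(tcp)-Ro.from_euler('ZYX',[yaw0,-.26,0]).apply([.004,0,.14]),.26,yaw0,0]
    r=least_squares(f,p0); p=r.x
    print('foot(center)',M(p).apply([.004,0,0])+p[:3],'tilt',p[3],'yaw',p[4],'roll',p[5]); print('tcp in plate',M(p).inv().apply(np.array(tcp)-p[:3])); print(np.round(r.fun,2)); return p
E
python3 - <<'E'
from pose import *
import pickle
a,b=pickle.load(open('f5.pkl','rb'))
raw=[(188,76),(252,79),(103,143),(350,155),(114,303),(349,314)]
uv=np.array([((X+.5)/4.5-.5+210,(Y+.5)/4.5-.5+110) for X,Y in raw])
fitplate(a,uv,[0.50345,-0.17037,0.30135])
E
```

```text
foot(center) [ 0.54237095 -0.17987549  0.17237202] tilt 0.3006649999990591 yaw -0.2337949122447346 roll -0.004637004464788594
tcp in plate [ 0.0039306  -0.00039623  0.13505685]
[-0.19  0.26  0.74  0.23 -0.03 -0.22 -0.72 -0.48  0.21  0.01 -0.01  0.19
  0.02 -0.09 -0.03]
```

>>> apply_moves([
  {"slide": [0.0006, 0.012, 0], "spin": -0.001, "fingers": 0.03},
  {"slide": [0.0012, 0.024, 0], "spin": -0.002, "fingers": 0.03},
  {"slide": [0.0018, 0.035, 0], "spin": -0.003, "fingers": 0.03},
  {"slide": [0.0018, 0.035, 0], "spin": -0.003, "fingers": 0.03},
  {"slide": [0.0018, 0.035, 0], "spin": -0.003, "fingers": 0.03},
])

```text
time_s: 6.75
tcp_pos: [0.5101, -0.0274, 0.3006]
orientation: [0.992, -0.123, -0.0, -0.0]
ft_force: [-0.6, -1.0, -3.0]
finger_gap: 0.502
```

>>> apply_moves([
  {"slide": [0.0018, 0.035, 0], "spin": -0.003, "fingers": 0.03},
  {"slide": [0.0018, 0.035, 0], "spin": -0.003, "fingers": 0.03},
  {"slide": [0.0018, 0.035, 0], "spin": -0.003, "fingers": 0.03},
  {"slide": [0.0018, 0.035, 0], "spin": -0.003, "fingers": 0.03},
  {"slide": [0.0018, 0.035, 0], "spin": -0.003, "fingers": 0.03},
])

```text
time_s: 7.25
tcp_pos: [0.5189, 0.1478, 0.3007]
orientation: [0.992, -0.13, -0.0, -0.0]
ft_force: [-0.2, -0.0, -4.1]
finger_gap: 0.504
```

>>> apply_moves([
  {"slide": [0.0018, 0.035, 0], "spin": -0.001, "fingers": 0.03},
  {"slide": [0.0012, 0.024, 0], "spin": -0.001, "fingers": 0.03},
  {"slide": [0.0006, 0.012, 0], "spin": 0, "fingers": 0.03},
  {"slide": [0, 0, 0], "spin": 0, "fingers": 0.03},
])

```text
time_s: 7.65
tcp_pos: [0.5226, 0.2181, 0.3006]
orientation: [0.992, -0.13, -0.001, 0.0]
ft_force: [-0.4, -0.6, -3.6]
finger_gap: 0.502
```

```bash
python3 - <<'E'
from h import *
import pickle
a=grab('scene','s6.png');pickle.dump(a,open('f6.pkl','wb'))
c=lambda d,y0,y1,x0,x1,k:cv2.resize(d['frame'][y0:y1,x0:x1],None,fx=k,fy=k,interpolation=cv2.INTER_CUBIC)
cv2.imwrite('pics/s6c.png',c(a,100,230,320,450,4.5))
s=arm.state();print(s['tcp_pos'],s['orientation'],s['ft_force'],s['ft_torque'],s['finger_gap']*85.4,s['joint_positions'])
E
```

```text
[0.5227462  0.21703962 0.30067982] [ 9.91458012e-01 -1.30425233e-01 -4.61947138e-04  2.34990947e-04] [-0.5589891  -0.77143107 -3.61109519] [-0.00989347  0.0703891  -0.01238836] 42.80808435522084 [ 2.57473422e-01  1.20715270e-01  1.37045325e+00 -8.55005523e-05
  1.65145719e+00  2.08985867e+00]
```

View pics/s6c.png

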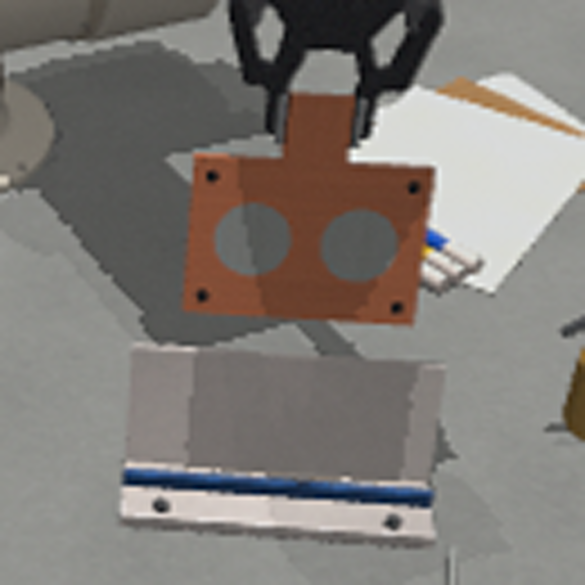

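```bash
python3 - <<'E'
from pose import *
import pickle
a=pickle.load(open('f6.pkl','rb'))
raw=[(290,92),(354,97),(195,153),(434,167),(182,311),(414,325)]
uv=np.array([((X+.5)/4.5-.5+320,(Y+.5)/4.5-.5+100) for X,Y in raw])
fitplate(a,uv,[0.52275,0.21704,0.30068],-.262)
E
```

```text
foot(center) [0.55870358 0.20663272 0.16848636] tilt 0.27663044373760853 yaw -0.2618848728185194 roll -0.002488636719396631
tcp in plate [0.00410475 0.00040208 0.1373898 ]
[-0.47  0.03  0.39 -0.3  -0.25  0.27  0.5   0.12 -0.1  -0.11 -0.08  0.02
  0.01 -0.05  0.05]
```

>>> apply_moves([
  {"slide": [0.0015, 0.0, -0.012], "spin": 0, "fingers": 0.03},
  {"slide": [0, 0, -0.03], "spin": 0, "fingers": 0.03},
  {"slide": [0, 0, -0.035], "spin": 0, "fingers": 0.03},
  {"slide": [0, 0, -0.03], "spin": 0, "fingers": 0.03},
  {"slide": [0, 0, -0.015], "spin": 0, "fingers": 0.03},
])

```text
time_s: 8.2
tcp_pos: [0.5236, 0.2154, 0.1759]
orientation: [0.991, -0.132, -0.002, 0.001]
ft_force: [-0.1, 0.3, -3.2]
finger_gap: 0.502
```

>>> apply_moves([
  {"slide": [0, 0, -0.01], "spin": 0, "fingers": 0.03},
  {"slide": [0, 0, -0.006], "spin": 0, "fingers": 0.03},
  {"slide": [0, 0, -0.003], "spin": 0, "fingers": 0.03},
  {"slide": [0, 0, 0], "spin": 0, "fingers": 0.03},
])

```text
time_s: 8.6
tcp_pos: [0.5249, 0.2167, 0.1608]
orientation: [0.991, -0.131, 0.0, -0.0]
ft_force: [-0.9, 0.8, -2.6]
finger_gap: 0.506
```

```bash
python3 - <<'E'
from h import *
import pickle
a=grab('scene','s7.png');b=grab('top','t7.png')
c=lambda d,y0,y1,x0,x1,k:cv2.resize(d['frame'][y0:y1,x0:x1],None,fx=k,fy=k,interpolation=cv2.INTER_CUBIC)
cv2.imwrite('pics/s7c.png',c(a,130,230,330,430,5.5))
s=arm.state();print(s['tcp_pos'],s['orientation'],s['ft_force'],s['ft_torque'],s['finger_gap']*85.4)
E
```

```text
[0.524915   0.21679702 0.16106998] [ 9.91391866e-01 -1.30926569e-01  5.71901857e-04 -2.73715461e-04] [-0.14398949  0.1952516  -3.58967729] [0.00539106 0.05949588 0.03887508] 43.087696205195165
```

View pics/s7c.png

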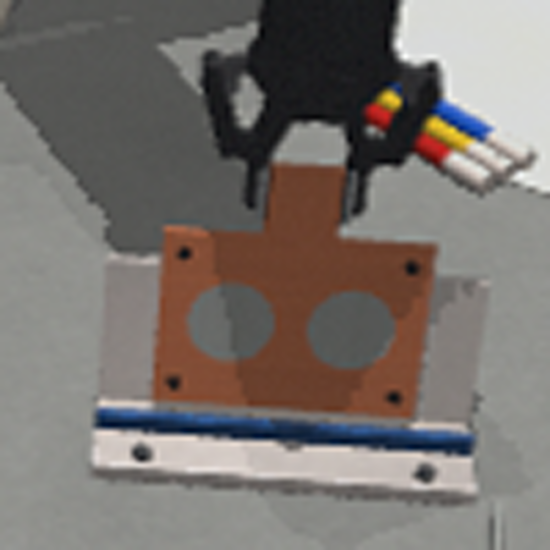

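>>> apply_moves([
  {"slide": [0, 0, -0.003], "spin": 0, "fingers": 0.03},
  {"slide": [0, 0, -0.003], "spin": 0, "fingers": 0.03},
  {"slide": [0, 0, -0.002], "spin": 0, "fingers": 0.03},
  {"slide": [0, 0, 0], "spin": 0, "fingers": 0.03},
])

```text
time_s: 9.1
tcp_pos: [0.5244, 0.2166, 0.1519]
orientation: [0.991, -0.131, -0.0, 0.0]
ft_force: [-0.6, -0.7, -3.2]
finger_gap: 0.501
```

>>> apply_moves([
  {"slide": [0, 0, -0.002], "spin": 0, "fingers": 0.03},
  {"slide": [0, 0, 0], "spin": 0, "fingers": 0.03},
])

```text
time_s: 9.3
tcp_pos: [0.5245, 0.2167, 0.15]
orientation: [0.991, -0.131, -0.0, -0.0]
ft_force: [-0.4, 0.1, -3.7]
finger_gap: 0.503
```

>>> apply_moves([
  {"slide": [0, 0, -0.0015], "spin": 0, "fingers": 0.03},
  {"slide": [0, 0, 0], "spin": 0, "fingers": 0.03},
])

```text
time_s: 9.5
tcp_pos: [0.5248, 0.2166, 0.1495]
orientation: [0.991, -0.131, 0.0, -0.0]
ft_force: [-1.9, -1.1, 3.6]
finger_gap: 0.505
```

>>> apply_moves([
  {"slide": [-0.0015, 0.0004, 0.0005], "spin": 0, "fingers": 0.03},
  {"slide": [-0.0015, 0.0004, 0], "spin": 0, "fingers": 0.03},
  {"slide": [0, 0, 0], "spin": 0, "fingers": 0.03},
])

```text
time_s: 9.8
tcp_pos: [0.5215, 0.2176, 0.1493]
orientation: [0.991, -0.131, 0.0, -0.0]
ft_force: [0.3, -0.3, -2.0]
finger_gap: 0.497
```

```bash
python3 - <<'E'
from h import *
import pickle
a=grab('scene','s8.png');pickle.dump(a,open('f8.pkl','wb'))
c=lambda d,y0,y1,x0,x1,k:cv2.resize(d['frame'][y0:y1,x0:x1],None,fx=k,fy=k,interpolation=cv2.INTER_CUBIC)
cv2.imwrite('pics/s8c.png',c(a,130,230,330,430,5.5))
s=arm.state();print(s['tcp_pos'],s['ft_force'],s['ft_torque'],s['finger_gap']*85.4)
E
```

```text
[0.52161133 0.21754506 0.14938281] [ 0.25168747 -0.18129244 -1.19843681] [ 0.06290403 -0.13877956  0.02972319] 42.77647884572734
```

View pics/s8c.png

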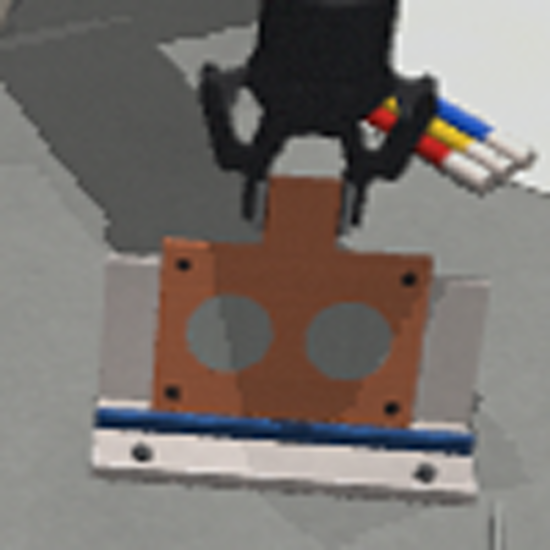

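>>> apply_moves([
  {"slide": [0, 0, -0.0005], "spin": 0, "fingers": 0.03},
  {"slide": [0, 0, 0], "spin": 0, "fingers": 0.044},
  {"slide": [0, 0, 0], "spin": 0, "fingers": 0.048},
  {"slide": [0, 0, 0], "spin": 0, "fingers": 0.053},
  {"slide": [0, 0, 0], "spin": 0, "fingers": 0.06},
])

```text
time_s: 10.35
tcp_pos: [0.5216, 0.2175, 0.1487]
orientation: [0.991, -0.131, -0.0, -0.0]
ft_force: [-0.6, -0.6, 0.3]
finger_gap: 0.702
```

>>> apply_moves([
  {"slide": [0, 0, 0], "spin": 0, "fingers": 0.068},
  {"slide": [0, 0, 0], "spin": 0, "fingers": 0.068},
  {"slide": [0, 0, 0], "spin": 0, "fingers": 0.068},
])

```text
time_s: 10.65
tcp_pos: [0.5216, 0.2175, 0.1488]
orientation: [0.991, -0.131, 0.0, -0.0]
ft_force: [0.8, -0.5, -0.4]
finger_gap: 0.798
```

```bash
python3 - <<'E'
from h import *
import pickle
a=grab('scene','s9.png');pickle.dump(a,open('f9.pkl','wb'))
c=lambda d,y0,y1,x0,x1,k:cv2.resize(d['frame'][y0:y1,x0:x1],None,fx=k,fy=k,interpolation=cv2.INTER_CUBIC)
cv2.imwrite('pics/s9c.png',c(a,130,230,330,430,5.5))
s=arm.state();print(s['tcp_pos'],s['ft_force'],s['ft_torque'],s['finger_gap']*85.4)
E
```

```text
[0.52158346 0.21746771 0.14876417] [-0.23559908  0.16781219 -0.35389631] [ 0.04960057 -0.03499438  0.00106069] 67.87520531865454
```

View pics/s9c.png

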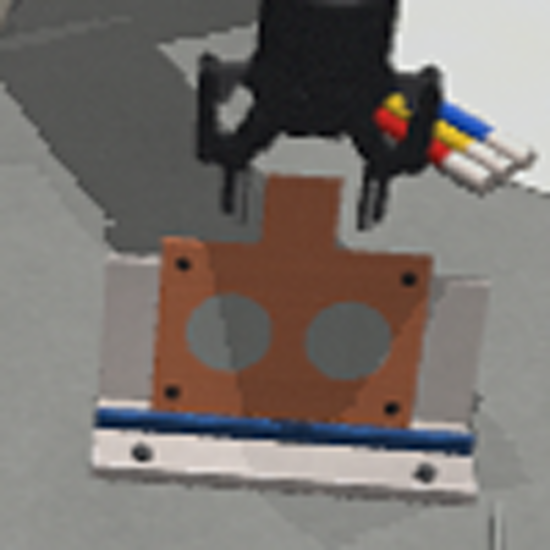

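Released and standing. Both fingers are clear of the tab (gaps at about columns 250 and 350), so I'm retreating straight up.

>>> apply_moves([
  {"slide": [0, 0, 0.01], "spin": 0, "fingers": 0.068},
  {"slide": [0, 0, 0.025], "spin": 0, "fingers": 0.068},
  {"slide": [0, 0, 0.035], "spin": 0, "fingers": 0.068},
  {"slide": [0, 0, 0.035], "spin": 0, "fingers": 0.068},
  {"slide": [0, 0, 0.03], "spin": 0, "fingers": 0.068},
])

```text
time_s: 11.2
tcp_pos: [0.5215, 0.2175, 0.2866]
orientation: [0.991, -0.131, 0.001, -0.0]
ft_force: [0.5, -0.3, 0.9]
finger_gap: 0.795
```

>>> apply_moves([
  {"slide": [-0.03, -0.03, 0.01], "spin": 0, "fingers": 0.068},
  {"slide": [-0.03, -0.03, 0.01], "spin": 0, "fingers": 0.068},
  {"slide": [-0.03, -0.03, 0.01], "spin": 0, "fingers": 0.068},
  {"slide": [-0.03, -0.03, 0], "spin": 0, "fingers": 0.068},
  {"slide": [0, 0, 0], "spin": 0, "fingers": 0.068},
])

```text
time_s: 11.7
tcp_pos: [0.3992, 0.0955, 0.3156]
orientation: [0.991, -0.132, 0.002, 0.0]
ft_force: [1.7, 0.8, 0.0]
finger_gap: 0.794
```

```bash
python3 - <<'E'
from h import *
import pickle
a=grab('scene','s10.png');b=grab('top','t10.png');pickle.dump((a,b),open('f10.pkl','wb'))
c=lambda d,y0,y1,x0,x1,k:cv2.resize(d['frame'][y0:y1,x0:x1],None,fx=k,fy=k,interpolation=cv2.INTER_CUBIC)
cv2.imwrite('pics/s10c.png',c(a,140,250,220,430,3.8));cv2.imwrite('pics/t10c.png',c(b,170,270,180,430,3.2))
s=arm.state();print(s['tcp_pos'],s['ft_force'],s['time_s'])
E
```

```text
[0.4013828  0.09714627 0.3149161 ] [ 0.3159873  -0.20658611  0.40242015] 11.8
```

View pics/s10c.png

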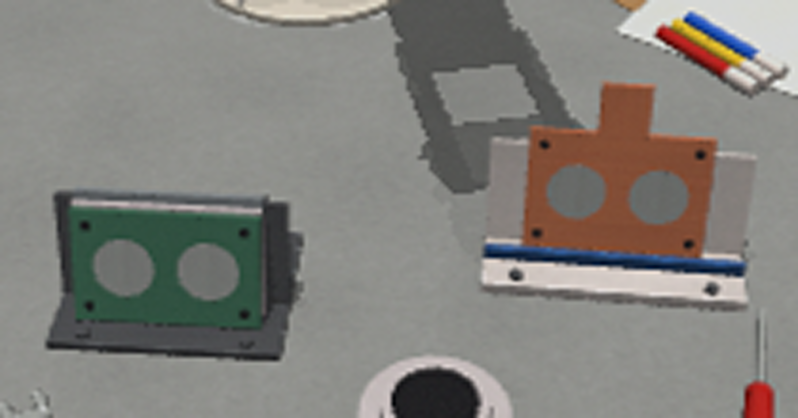

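View pics/t10c.png

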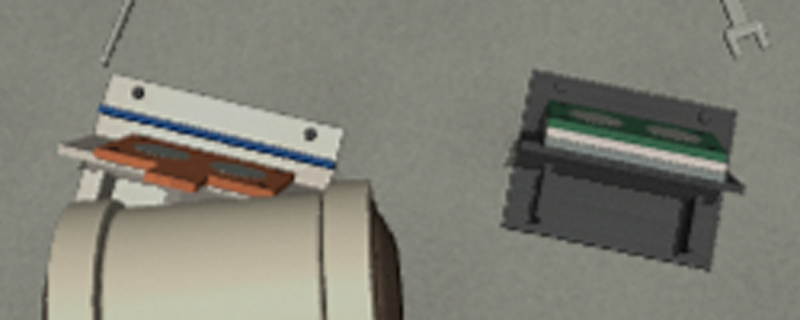

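```bash
python3 - <<'E'
from pose import *
import pickle
a,b=pickle.load(open('f10.pkl','rb'))
A=lambda X,Y:((X+.5)/3.8-.5+220,(Y+.5)/3.8-.5+140); B=lambda X,Y:((X+.5)/3.2-.5+180,(Y+.5)/3.2-.5+170)
obs=[(a,A(603,84),(.008,-.022,.157)),(a,A(655,88),(.008,.022,.157)),(a,A(530,127),(.008,-.08,.112)),(a,A(717,141),(.008,.08,.112)),
(b,B(96,152),(.0,.08,.112)),(b,B(147,172),(.008,.022,.157)),(b,B(207,178),(.008,-.022,.157)),(b,B(295,175),(.008,-.08,.112))]
q=[.5524,.2096,-.2644]
def f(p):
    R=Ro.from_euler('ZY',[p[3],-p[2]]); return np.r_[np.concatenate([proj(d,[R.apply(pt)+[p[0],p[1],.012]])[0]-uv for d,uv,pt in obs])]
r=least_squares(f,[.555,.21,.28,-.26],loss='soft_l1'); p=r.x
d=p[:2]-q[:2];c,s=np.cos(q[2]),np.sin(q[2])
print('rear edge in stand x,y',c*d[0]+s*d[1],-s*d[0]+c*d[1],'tilt',p[2],'dyaw',p[3]-q[2]);print(np.round(f(p),1))
E
```

```text
rear edge in stand x,y 0.004989102467921901 -0.0011220436574057295 tilt 0.27976417400511 dyaw 0.06528149798860683
[-0.7  1.7 -0.7  1.  -0.3  2.9 -0.4  0.4 -0.2  2.1  0.4 -1.  -2.1 -0.
 -5.3  1.9]
```

>>> apply_moves([
  {"slide": [0, -0.04, 0], "spin": 0, "fingers": 0.068},
  {"slide": [0, -0.04, 0], "spin": 0, "fingers": 0.068},
  {"slide": [0, -0.04, 0], "spin": 0, "fingers": 0.068},
  {"slide": [0, -0.03, 0], "spin": 0, "fingers": 0.068},
  {"slide": [0, 0, 0], "spin": 0, "fingers": 0.068},
])

```text
time_s: 12.3
tcp_pos: [0.4023, -0.0549, 0.3135]
orientation: [0.991, -0.132, -0.0, 0.0]
ft_force: [0.1, 0.3, -0.6]
finger_gap: 0.794
```

```bash
python3 - <<'E'
from h import *
import pickle
a=grab('scene','s11.png');b=grab('top','t11.png');pickle.dump((a,b),open('f11.pkl','wb'))
c=lambda d,y0,y1,x0,x1,k:cv2.resize(d['frame'][y0:y1,x0:x1],None,fx=k,fy=k,interpolation=cv2.INTER_CUBIC)
cv2.imwrite('pics/s11c.png',c(a,140,250,330,430,5.4));cv2.imwrite('pics/t11c.png',c(b,185,275,190,300,6.6))
print(arm.state()['tcp_pos'])
E
```

```text
[ 0.40222201 -0.05258677  0.31366148]
```

View pics/s11c.png

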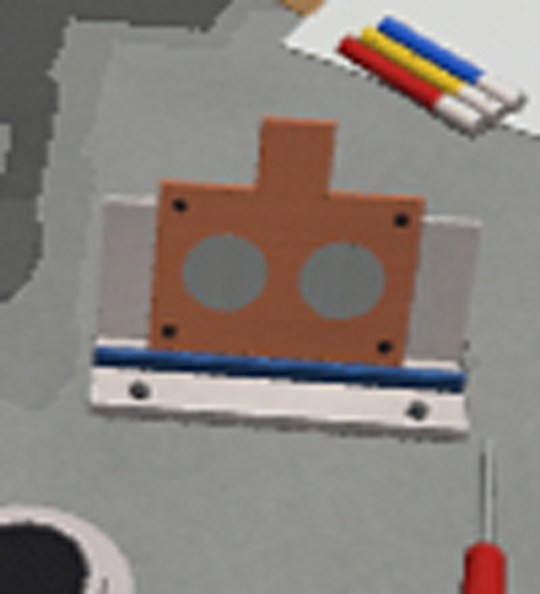

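View pics/t11c.png

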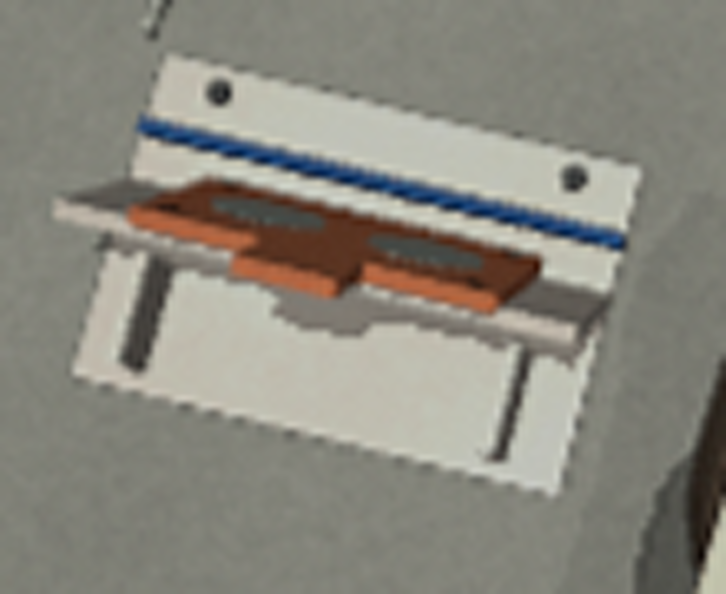

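View pics/t11.png

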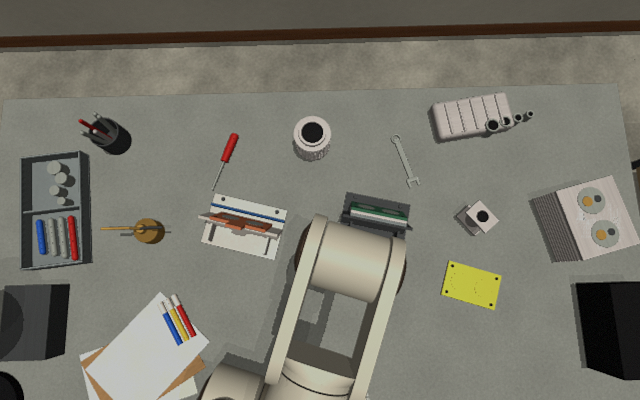

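```bash
python3 - <<'E'
from pose import *
import pickle
a,b=pickle.load(open('f11.pkl','rb'))
A=lambda X,Y:((X+.5)/5.4-.5+330,(Y+.5)/5.4-.5+140); B=lambda X,Y:((X+.5)/6.6-.5+190,(Y+.5)/6.6-.5+185)
obs=[(a,A(263,121),(.008,-.022,.157)),(a,A(336,125),(.008,.022,.157)),(a,A(161,185),(.008,-.08,.112)),(a,A(426,201),(.008,.08,.112)),
(b,B(131,208),(.008,.08,.112)),(b,B(131,217),(0,.08,.112)),(b,B(234,270),(0,.022,.157)),(b,B(338,297),(.0,-.022,.157)),(b,B(503,300),(.008,-.08,.112)),(b,B(493,311),(0,-.08,.112)),(b,B(209,180),(.008,.08,0)),(b,B(541,262),(.008,-.08,0))]
q=[.5524,.2096,-.2644]
def f(p,n=len(obs)):
    R=Ro.from_euler('ZY',[p[3],-p[2]]); return np.concatenate([proj(d,[R.apply(pt)+[p[0],p[1],.012]])[0]-uv for d,uv,pt in obs[:n]])
for n in (10,12):
    r=least_squares(f,[.555,.21,.28,-.26],args=(n,),loss='soft_l1'); p=r.x
    d=p[:2]-q[:2];c,s=np.cos(q[2]),np.sin(q[2])
    print('rear edge in stand x,y',c*d[0]+s*d[1],-s*d[0]+c*d[1],'tilt',p[2],'dyaw',p[3]-q[2]);print(np.round(f(p),1))
E
```

```text
rear edge in stand x,y -0.0035232940103023403 -0.0021471762334686795 tilt 0.2395506693542738 dyaw -0.006830203593705786
[-0.2  0.4  0.   0.6 -0.4  0.1 -0.2  0.4  0.3 -0.3 -0.3  1.1 -0.4 -0.
 -0.3 -0.2 -0.4 -0.4  0.5  0.8  0.2  0.6  0.6  0.8]
rear edge in stand x,y -0.0019114021875747237 -0.0017709233773553807 tilt 0.2519821747235864 dyaw -0.004324669588806507
[-0.1  0.5  0.1  0.6 -0.3  0.2 -0.1  0.5  0.2 -0.3 -0.4  1.1 -0.5  0.1
 -0.4 -0.1 -0.5 -0.6  0.4  0.6  0.2  0.1  0.7  0.2]
```

```bash
python3 -c "
from cell import arm
print(arm.sign_off(), arm.state()['time_s'])"
```

```text
the job is handed in; nothing more can be done
the job is handed in; nothing more can be done
```

The copper plate is on the stand, tab up, with its foot in the trough behind the blue lip. It leans back against the backrest, and I handed the job in at about 12.5 s of the 48 s allowed.

**How it was taken:** I gripped the tab by its two side edges, not on its faces as the task describes. The tool can only point straight down, so closing on the leaning faces would have twisted the plate upright and pushed its neighbours. I drew it up along its 15° slope, carried it over, and lowered it until the wrist force showed contact. I then eased it back 3 mm, released it and backed away.

**Last checks:**

| Check | Measured | Allowed |
|---|---|---|
| Lean back | about 0.25 rad | 0.17 to 0.44 |
| Out of parallel | under 0.01 rad | 0.1 |
| Off the middle across the width | about 2 mm | 38 |
| Foot centre in front of the face | 0 to 2 mm | -4 to 20 |

The foot height is not an independent measurement, because that fit assumed the foot was on the trough floor. Contact at the expected height and the foot being hidden behind the lip both support it.

- **Disagreement:** an earlier fit gave 0.065 rad out of parallel. The arm hid part of the plate and I picked a wrong corner, so I moved the arm and repeated it. Another small one: the fits put the foot's rear edge 2 to 3.5 mm behind the backrest face, which is about the 2 mm calibration error.
- **Other plates:** green and the light plate behind it still lean in the rack in the last pictures, and green's foot stayed put. The grey one at the back is mostly hidden by the others. I did not measure their angles.
- **Bystanders:** they look unmoved by eye; I did not measure them.

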